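Shut and bolt the gate of a tube-welding jig

TASK

Swing the yellow gate of the welding jig fully shut against the tube end without slamming it, then slide the steel bolt across into the keeper on the gate until its nose bottoms on the end screw inside, press it home there for a moment with a light but definite push (about 8 to 12 N) and leave it in. The setting of the end screw is not known, so feel for it, and never drive the bolt into the keeper with more than 16 N. Leave the two ferrules and the mallet where they are.

Things in the scene. Friction and masses are not known exactly. Their poses are not given: they have to be found in the camera images.
- jig: Welding jig fixed to the bench: dark base plate 12 mm thick, x -50 to 110, y -180 to 260 mm in its axes (origin at bench height, z up). Hinge at x 0, y -150; the shut gate lies on x = 0 along +y; the bolt slides on x = 0 towards -y. A clamped tube, 38 mm dia, 60 mm up, lies along x at y -60, x 16 to 106. Two blue bolt guides (50 mm in x, 15 in y, top 76 mm up) at y 87.5 and 142.5.
- gate: Hinged gate: yellow flat bar 16 mm thick, 45 to 75 mm above the bench, with the keeper at its free end. Origin on its vertical hinge axis, 60 mm above the bench; y runs from hinge to keeper. Fully shut on its stop, its y is the jig's +y; it opens up to 1.2 rad with its free end towards the jig's -x. Push that end to the jig's +x to shut it. The stiff hinge (0.15 N m) stays where left.
- gate_grip (a point): Middle of the gate's upright red grip (14 mm dia; foot 75, top 120, this point 100 mm above the bench), 110 mm from the hinge axis. Axes as the gate's.
- keeper_mouth (a point): Keeper: yellow closed housing 36 x 66 x 36 mm, part of the gate. This point is the centre of its 20 x 20 mm mouth, 200 mm from the hinge axis, 60 mm above the bench; y points out of the mouth, at the bolt when shut. Inside, the bolt's nose meets a hard stop, an end screw, 24 to 48 mm behind the mouth (differs each time, cannot be seen).
- bolt: Sliding bolt: 16 mm square steel bar 178 mm long with a half-round nose, 60 mm above the bench. Origin at the nose tip; y points back along the bar. It starts 14 to 28 mm short of the shut gate's keeper mouth, in line with it (2 mm play a side). It slides only along y, 2 N of friction, and stays where left. Creep (10 mm/s) to its end: the knock at 40 mm/s is near 20 N.
- bolt_grip (a point): Middle of the upper part of the bolt's upright red handle (14 mm dia, standing from 68 to 120 mm above the bench; this point is 96 mm above the bench), 168 mm behind the nose tip. Push it towards the jig's -y to throw the bolt. Nothing stands behind it.
- ferrule_a_mid (a point): Loose stainless ferrule, 52 mm flange dia, 50 mm tall, standing on the bench; centre. Leave alone.
- ferrule_b_mid (a point): A second such ferrule; centre. Leave alone.
- mallet_mid (a point): Centre of the head of a loose mallet lying on the bench (black rubber head 60 mm dia, 95 mm long; handle 270 mm long towards this frame's -y). Leave alone.

How it is judged (in metres and radians):
On the way, in this order (a step that is already met when the one before it is completed fails the run):
1. the gate is shut (within 0.03 rad), the bolt still outside the keeper (angle between the y axis of gate and the y axis of jig, either way round below 0.03 rad and y of bolt in the frame of keeper_mouth above 0 m), for 0.2 s.
2. the bolt, over 22 mm deep in the keeper, is pressed on the end screw with 6 N or more (y of bolt in the frame of keeper_mouth below -0.022 m and contact force between bolt and gate above 6 N), for 0.15 s.
At the end, for the whole second after the job is handed in: The gate is shut (within 0.03 rad) and the bolt rests at least 22 mm deep in the keeper, after having been pressed on the end screw with 6 N or more (angle between the y axis of gate and the y axis of jig, either way round below 0.03 rad and y of bolt in the frame of keeper_mouth below -0.022 m and linear speed of bolt below 0.01 m/s); the robot touches nothing.
It fails at once if the bolt is driven against or into the keeper with more than 16 N (contact force between bolt and gate above 16 N).
It fails at once if the gate is slammed (faster than 2 rad/s) (angular speed of gate above 2 rad/s).
It fails at once if a ferrule or the mallet is moved by more than 20 mm (distance of any of ferrule_a_mid, ferrule_b_mid, mallet_mid from where it was at the start of the episode above 0.02 m).
It also fails if it takes over 58 s, if anything falls off the work surface, if the arm or the gripper's body presses on something with over 40 N, if the wrist force passes 120 N, or if a joint passes its speed limit or range.

ROBOT

A 6-joint arm with a two-finger parallel gripper is mounted at the origin on the work surface. World frame = base frame: x ahead of the robot, y to its left, z up, the work surface at z = 0. Lengths are in mm, angles in rad, forces in N, time in s.
With the tool pointing down it reaches from about 350 to 975 mm from the base axis. Payload 7.1 kg.
Tool frame: the origin (TCP) lies on the front face of the gripper's body, between the roots of the fingers; the fingertips stand 80 mm ahead of it and the grasp point (between the pads) lies 61 mm ahead of it (env.tips_ahead is the distance from the TCP to the fingertips, in mm); z points along the fingers, y is the line along which they close (so a half turn about z gives the same grasp; the last joint's range is limited). The gripper opens to 88 mm and grips with 3 to 60 N. Pads are 20 mm wide; open, the fingers measure 115 mm over their backs; the gripper's body (75 mm by 178 mm) begins 61 mm behind the grasp point.
Start: joints at [1.088, 0.423, 1.63, -0, 1.089, -0.019], TCP at [279.561, 558.973, 302.675] pointing down, gripper open.
Joint ranges: [-3, 3], [-0.9, 2.11], [0.09, 2.58], [-1.31, 4.45], [0.11, 2.69], [-2.54, 2.54]. Speed limits (rad/s): [2.39, 2.39, 3.01, 3.14, 3.14, 3.14].

INTERFACE

Orientations are given as a unit quaternion [x, y, z, w].
In Python, from station import env, set_gripper, viewer, workorder gives the robot as it stands. Calls block until the motion is done:
- env.reach(position, orientation): joint-space move of the TCP to a pose.
- env.move_l(position, rot=None, rate=150, f_stop=None): straight line of the TCP; rot=None keeps the orientation; rate is the mean speed in mm/s. With f_stop (N) it stops when the force on the tool has changed by that much, and returns True; else False.
- env.move_joints(angles): joint-space move.
- set_gripper(opening): finger opening in mm; the grip force is fixed at half the most; returns when the fingers have stopped.
- env.hold(seconds).
- env.ik(position, orientation): joint angles nearest the present ones, or None.
- env.read_state(): the state.
- viewer.camera(name): name is "side" or "top" or "wrist"; returns the picture (400x640x3 uint8, blue, green, red); there is no depth.
- viewer.camera_params(name): a dict with "fx", "fy", "cx", "cy" (pixels), "pose" (4x4, takes a point from camera to world coordinates); the wrist camera has in their place "tool_from_camera" (4x4, takes a point from camera to tool coordinates, whose origin is the TCP and whose axes are the flange's). Camera axes: x right, y up, looking along -z (the intrinsics and any distortion apply to the point x, -y, -z); pixel columns grow to the right and rows downward; lengths in mm; the calibration is good to about 2 mm. A picture is of the moment at which its call begins: read the wrist's pose just before it. camera_params takes no time and is no camera call.
A pose or a line that the arm cannot do raises env.IKError and nothing moves.
- workorder.sign_off(): hands the job in; it is judged then, once.
The state is a dict: "time_s": time; "qpos": joint angles; "dq": joint speeds; "tau": joint torques, N m; "tool_pos": TCP position; "orientation": TCP orientation; "force": force on the tool from outside, world axes, zero at the start; "wrist_torque": the same for the moment, N m; "width": finger opening in mm; "grip_force": force on a finger pad.
Only numpy, scipy, OpenCV 4.12 (cv2) and the standard library are available. Lean on these libraries where they do the work, as an engineer would, in place of code of your own. Each camera call takes 0.05 s, during which the arm holds its last target. There are 200 camera calls.

## Working session

There is one attempt and no reset: what is moved stays moved. The work goes in short steps, each a Python script; the robot and the scene stay as the last script left them, time stands still between calls to the robot, and variables do not carry over. Pictures are saved under pics/ and viewed, at most 10 in all, crops included, and the job is handed in when it is done.

```bash
mkdir -p pics
python3 - <<'E'
from station import env,viewer
import cv2
for n in("top","side"):
    cv2.imwrite(f"pics/{n}0.png",viewer.camera(n)); p=viewer.camera_params(n); print(n,p)
print(viewer.camera_params("wrist")); print(env.read_state())
E
```

```text
top {'fx': 470.1446748010022, 'fy': 470.1446748010022, 'cx': 320.7930667338069, 'cy': 197.3628286115662, 'pose': array([[-3.47155724e-03,  9.80873375e-01, -1.94615956e-01,
         4.07695230e+02],
       [-9.99988827e-01, -4.02960743e-03, -2.47161742e-03,
        -3.69348874e+01],
       [-3.20856963e-03,  1.94605201e-01,  9.80876404e-01,
         1.07432023e+03],
       [ 0.00000000e+00,  0.00000000e+00,  0.00000000e+00,
         1.00000000e+00]])}
side {'fx': 477.6429543596777, 'fy': 477.6429543596777, 'cx': 314.79986240487756, 'cy': 204.0725820529676, 'pose': array([[ 9.92492750e-01,  9.96270514e-02, -7.09407627e-02,
         5.08683940e+02],
       [-1.21899610e-01,  7.58704510e-01, -6.39928083e-01,
        -6.60029251e+02],
       [-9.93107133e-03,  6.43771634e-01,  7.65153225e-01,
         8.48336499e+02],
       [ 0.00000000e+00,  0.00000000e+00,  0.00000000e+00,
         1.00000000e+00]])}
{'fx': 321.47442258077297, 'fy': 321.47442258077297, 'cx': 323.03649203167157, 'cy': 197.0005099116816, 'tool_from_camera': array([[ 6.06782318e-04,  9.66067772e-01,  2.58288002e-01,
     
[... 291 characters left out ...]
1, 'qpos': array([ 1.08797448e+00,  4.23742075e-01,  1.63055617e+00, -2.04404953e-05,
        1.08861943e+00, -1.89944381e-02]), 'dq': array([ 1.67250799e-05, -8.39350439e-04, -3.29211204e-03, -1.24187556e-03,
        1.36428473e-03, -7.73554222e-04]), 'tau': array([ 2.24293276e-04, -5.45616746e+01, -2.74324840e+01,  6.45082584e-02,
        1.88664958e-02, -7.96415929e-05]), 'tool_pos': array([279.41479652, 558.65016403, 302.01587611]), 'orientation': array([ 2.29835745e-01,  9.73229208e-01, -6.44013965e-04, -1.55722425e-04]), 'force': array([-0.01910652, -0.19972159, -0.13934919]), 'wrist_torque': array([ 0.01222588,  0.02340052, -0.02686029]), 'grip_force': 0.0, 'width': 87.87762582768522}
```

View pics/top0.png

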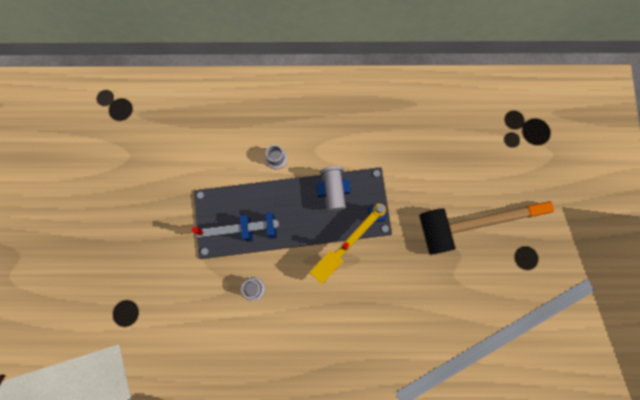

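View pics/side0.png

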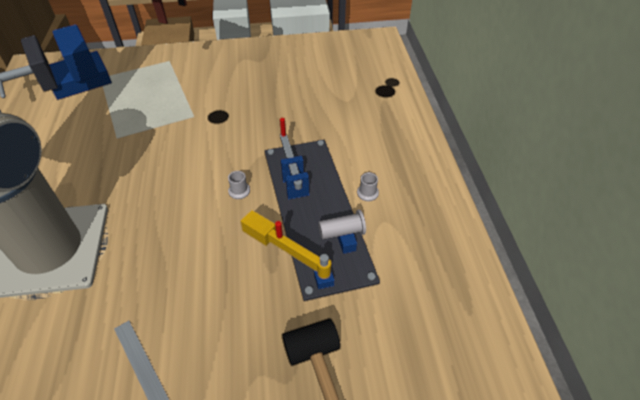

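Run:
```python
import cv2
im=cv2.imread("pics/top0.png")[145:300,180:400]
cv2.imwrite("pics/c.png",cv2.resize(im,None,fx=3.6,fy=3.6,interpolation=cv2.INTER_CUBIC))
```

```text
(no output)
```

View pics/c.png

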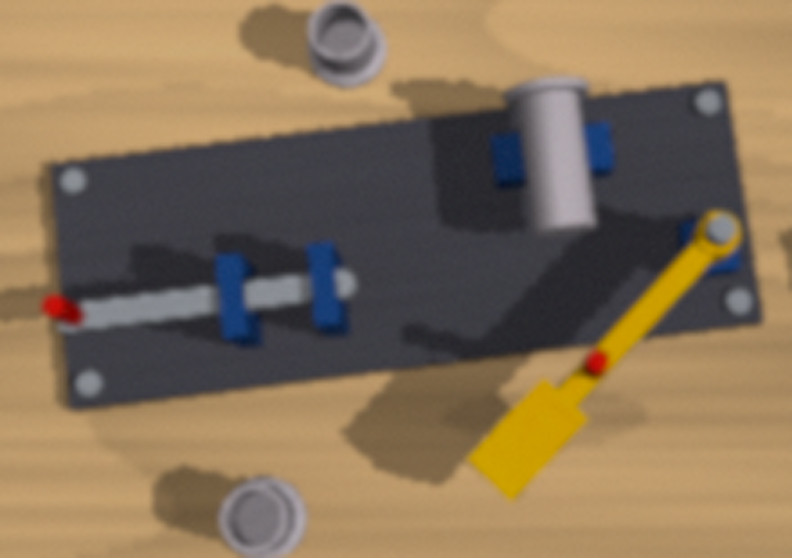

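```bash
cat > h.py <<'E'
import numpy as np
from scipy.optimize import least_squares
from scipy.spatial.transform import Rotation as R
def ray(p,pose,uv,z):
    d=pose[:3,:3]@np.array([(uv[0]-p['cx'])/p['fx'],-(uv[1]-p['cy'])/p['fy'],-1]); o=pose[:3,3]
    return (o+d*(z-o[2])/d[2])
def jig2w(j,x,y): c,s=np.cos(j[2]),np.sin(j[2]); return np.array([j[0]+c*x-s*y,j[1]+s*x+c*y])
E
python3 - <<'E'
from h import *
from station import viewer
p=viewer.camera_params("top")
f=lambda u,v,z:ray(p,p['pose'],(u/3.6+180,v/3.6+145),z)[:2]
C=[((52,163,12),(110,260)),((724,83,12),(110,-180)),((762,322,12),(-50,-180)),((70,408,12),(-50,260))]
fun=lambda j:np.concatenate([jig2w(j,*b)-f(*a) for a,b in C])
r=least_squares(fun,[400,0,.1]);j=r.x;print(j,r.fun.round(1))
def inj(w): c,s=np.cos(j[2]),np.sin(j[2]);d=w-j[:2];return (c*d[0]+s*d[1],-s*d[0]+c*d[1])
for n,a in dict(ggrip=(597,358,120),bgrip=(52,303,120),nose=(357,283,64),keepA=(472,458,78),keepB=(513,498,78),k3=(548,382,78),k4=(587,418,78),ferA=(342,42,50),ferB=(262,515,50)).items():print(n,f(*a).round(1),np.round(inj(f(*a)),1))
E
```

```text
[ 5.58947739e+02 -1.15110262e+01  1.19191706e-01] [ 0.9  1.9  2.  -2.  -1.4 -1.5 -1.5  1.7]
ggrip [499.5 -85. ] [-67.8 -65.9]
bgrip [531.8 223.9] [  1.1 237. ]
nose [550.5  56. ] [-0.3 68.1]
keepA [445.6 -13.6] [-112.8   11.4]
keepB [422.6 -37.3] [-138.4   -9.4]
k3 [489.5 -58.2] [-74.5 -38.1]
k4 [468.5 -80.8] [-98.1 -58. ]
ferA [705.2  68.8] [154.7  62.4]
ferB [413.6 111.9] [-129.6  139.8]
```

```bash
cat >> h.py <<'E'
J=[558.95,-11.5,.1192]
def quat(th): p=(th+np.pi/2)/2; return np.array([np.cos(p),np.sin(p),0,0])
def gp(a,r=110): return jig2w(J,-r*np.sin(a),-150+r*np.cos(a))   # point on gate at opening angle a
E
python3 - <<'E'
from h import *
from station import env,viewer,set_gripper
import cv2
a=.68
env.reach([*gp(a),270],quat(J[2]+a)); set_gripper(44)
s=env.read_state(); print(s['time_s'],s['tool_pos'],s['width'],s['qpos'],gp(a))
cv2.imwrite("pics/w1.png",viewer.camera("wrist"))
p=viewer.camera_params("wrist"); T=np.eye(4);T[:3,:3]=R.from_quat(s['orientation']).as_matrix();T[:3,3]=s['tool_pos'];P=T@p['tool_from_camera']
c=np.linalg.inv(P)@np.array([*gp(a),120,1]);print("expected px",p['cx']+p['fx']*c[0]/-c[2],p['cy']-p['fy']*c[1]/-c[2])
E
```

```text
3.3417 [497.9485155  -83.76869473 269.98272472] 44.37726745078966 [-1.90236705e-01  2.92512105e-01  1.91890227e+00  1.53988054e-06
  9.30202672e-01 -9.89371768e-01] [497.93985376 -83.73477235]
expected px 322.67557666765873 208.1801783548121
```

View pics/w1.png

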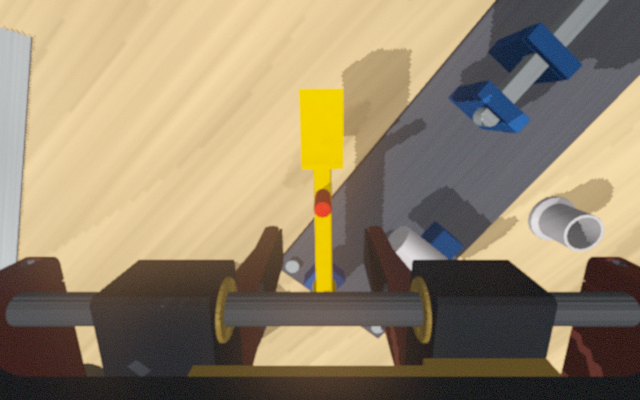

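The wrist image shows the red grip top at (323,209), where it was predicted, with the gate bar vertical in the picture. The pose is good, so I'll shut the gate.

```bash
cat > gate.py <<'E'
from h import *
from station import env,viewer
import cv2
Z=166
def pose(a,o): return [*(gp(a)+o*np.array([np.cos(J[2]+a),np.sin(J[2]+a)])),Z],quat(J[2]+a)
env.move_l([*gp(.68),Z],rate=100)
ex=jig2w([0,0,J[2]],1,0)
p,q=pose(.68,12); env.move_l(p,rate=40)
for a in (.5,.32,.16):
    p,q=pose(a,15); env.move_l(p,q,rate=40); s=env.read_state(); print(a,s['time_s'],s['force'][:2]@ex)
p,q=pose(-.06,15); print(env.move_l(p,quat(J[2]),rate=15,f_stop=8))
s=env.read_state(); print(s['time_s'],s['tool_pos'],s['force'][:2]@ex)
c,sn=np.cos(J[2]),np.sin(J[2]);d=s['tool_pos'][:2]-J[:2];print('jig',c*d[0]+sn*d[1],-sn*d[0]+c*d[1])
env.hold(.3); s=env.read_state(); print(s['force'][:2]@ex)
cv2.imwrite("pics/t2.png",cv2.resize(viewer.camera("side")[100:300,200:420],None,fx=3,fy=3))
E
python3 gate.py
```

```text
0.5 5.7583 0.7637180741118788
0.32 6.4083 -0.06287195952129812
0.16 7.0 0.31691152242174625
True
8.2333 [580.13327032 -49.95753756 165.40977193] -0.9426011346435637
jig 16.459665233673473 -40.703716748269784
-0.53603157225891
```

View pics/t2.png

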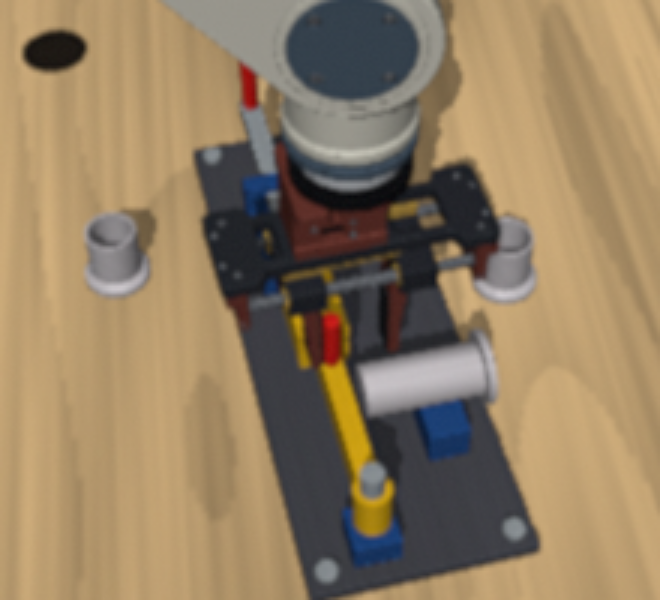

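The gate looks shut, with its bar running along the jig. I'll push it again to confirm it's on the stop, then lift and look at the bolt.

Run:
```python
from h import *
from station import env,viewer
import cv2
ex=jig2w([0,0,J[2]],1,0)
s=env.read_state();p0=s['tool_pos']
print(env.move_l(p0+np.array([*(8*ex),0]),rate=8,f_stop=9))
s=env.read_state();print((s['tool_pos']-p0)[:2]@ex,s['force'][:2]@ex)
env.move_l(s['tool_pos']-np.array([*(14*ex),0]),rate=60)
p=s['tool_pos']-np.array([*(14*ex),0]); p[2]=250; env.move_l(p,rate=150)
b=jig2w(J,0,236)
env.reach([*b,260],quat(J[2]+np.pi/2))
s=env.read_state();print(s['time_s'],s['qpos'],s['tool_pos'])
cv2.imwrite("pics/w3.png",viewer.camera("wrist"))
cv2.imwrite("pics/t3.png",viewer.camera("top"))
p=viewer.camera_params("wrist"); T=np.eye(4);T[:3,:3]=R.from_quat(s['orientation']).as_matrix();T[:3,3]=s['tool_pos'];P=T@p['tool_from_camera']
for w in([*b,120,1],[*jig2w(J,0,50),78,1],[*jig2w(J,0,68),64,1],[*gp(0),120,1]):
    c=np.linalg.inv(P)@np.array(w);print("expected px",p['cx']+p['fx']*c[0]/-c[2],p['cy']-p['fy']*c[1]/-c[2])
```

```text
True
1.232586370918979 -0.2701744464212884
11.2917 [ 3.75930332e-01  4.05597241e-01  1.77405195e+00 -3.36966533e-04
  9.63264341e-01 -1.31204923e+00] [530.79690166 222.23141001 259.26923191]
expected px 323.20745673217044 212.52562495753958
expected px 104.32880784480187 197.70528713558508
expected px 134.83867221151894 193.62510649367178
expected px -58.11559828446872 212.82743140089312
```

View pics/w3.png

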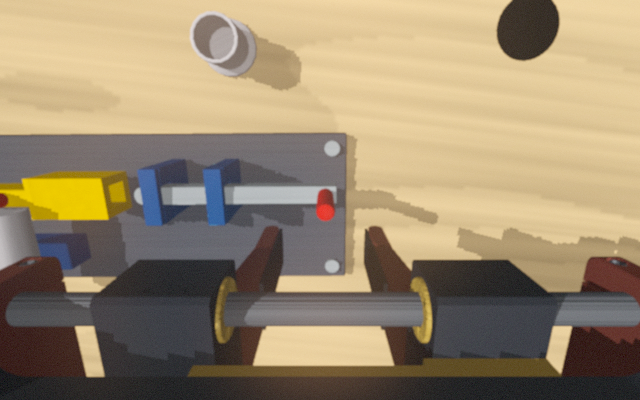

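Handle top is at (325,212), nose at about (134,195) and mouth at about (107,195). All match the predictions and are in line. Next I'll throw the bolt.

```bash
cat > bolt.py <<'E'
from h import *
from station import env,viewer
ey=jig2w([0,0,J[2]],0,1); Z=166
P=lambda y:[*jig2w(J,0,y),Z]
def st(t):
    s=env.read_state(); d=s['tool_pos'][:2]-J[:2]; print(t,round(s['time_s'],2),'y',(d@ey).round(2),'F',(s['force'][:2]@ey).round(2)); return d@ey,s['force'][:2]@ey
env.move_l(P(236),rate=100); st('down')
print(env.move_l(P(225),rate=40,f_stop=6)); st('near')
print(env.move_l(P(188),rate=15,f_stop=6)); st('in')
E
python3 bolt.py
```

```text
down 12.48 y 236.12 F -0.28
False
near 12.91 y 224.64 F -0.26
False
in 15.53 y 188.04 F 1.54
```

```bash
cat > press.py <<'E'
exec(open('bolt.py').read().split("env.move_l(P(236)")[0])
print(env.move_l(P(148),rate=6,f_stop=4)); y,f=st('stop'); env.hold(.2); y,f=st('held')
E
python3 press.py
```

```text
True
stop 19.78 y 159.36 F 0.72
held 19.98 y 159.43 F 0.23
```

```bash
cat > p2.py <<'E'
exec(open('bolt.py').read().split("env.move_l(P(236)")[0])
y0,f=st('start')
for i in range(1,30):
    env.move_l(P(y0-.15*i),rate=4); env.hold(.06); y,f=st(i)
    if f>10.5: break
for _ in range(4): env.hold(.12); y,f=st('hold')
E
python3 p2.py
```

```text
start 19.98 y 159.43 F 0.23
1 20.32 y 159.34 F 2.15
2 20.62 y 159.29 F 4.19
3 20.93 y 159.22 F 5.07
4 21.24 y 159.17 F 6.35
5 21.55 y 159.13 F 6.09
6 21.86 y 159.11 F 7.38
7 22.17 y 159.08 F 8.17
8 22.48 y 159.04 F 9.26
9 22.78 y 159.0 F 8.88
10 23.09 y 158.95 F 10.18
11 23.4 y 158.92 F 10.75
hold 23.52 y 158.93 F 11.45
hold 23.63 y 158.93 F 10.88
hold 23.75 y 158.93 F 11.15
hold 23.87 y 158.92 F 10.75
```

```bash
cat > out.py <<'E'
exec(open('bolt.py').read().split("env.move_l(P(236)")[0])
import cv2
env.move_l(P(174),rate=20); st('back')
p=P(174);p[2]=260; env.move_l(p,rate=120)
s=env.read_state(); cv2.imwrite("pics/w4.png",viewer.camera("wrist")); st('up')
E
python3 out.py
```

```text
back 24.82 y 173.96 F 0.17
up 25.81 y 173.93 F -0.92
```

View pics/w4.png

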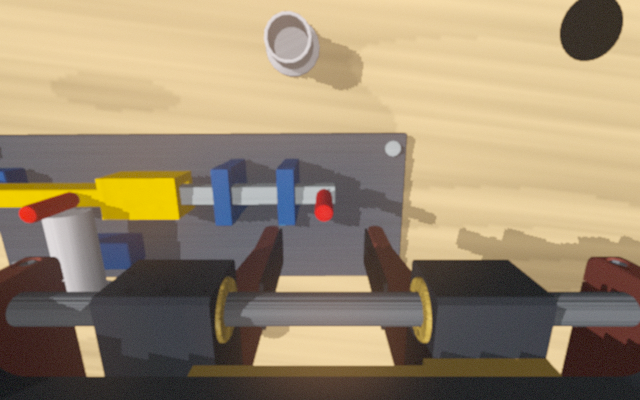

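The bolt is well inside the keeper (mouth at about (180,195), handle at (323,212)). The gate is in line with the bolt and the gripper is clear.

```bash
python3 -c "
from station import workorder;print(workorder.sign_off())"
```

```text
the job is handed in; nothing more can be done
None
```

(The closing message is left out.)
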